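Complete the puncture-kit tray and hold it up level

ROBOT

A 6-joint arm with a two-finger parallel gripper is mounted at the origin on the work surface. World frame = base frame: x ahead of the robot, y to its left, z up, the work surface at z = 0. Lengths are in m, angles in rad, forces in N, time in s.
With the tool pointing down it reaches from about 0.225 to 0.875 m from the base axis. Payload 3.4 kg.
Tool frame: the origin (TCP) lies at the centre of the arm's flange, where the gripper is bolted on; the fingertips stand 173 mm ahead of it and the grasp point (between the pads) lies 155 mm ahead of it; z points along the fingers, y is the line along which they close (so a half turn about z gives the same grasp; the last joint's range is limited). The gripper opens to 85 mm and grips with 20 to 120 N. Pads are 22 mm wide; open, the fingers measure 114 mm over their backs; the gripper's body (76 mm by 85 mm) begins 54 mm behind the grasp point. The pads swing forward as they close: fully open they stand 13 mm farther back than shut.
Start: joints at [1.156, 0.276, 1.505, -0, 1.361, -0.121], TCP at [0.167, 0.55, 0.405] pointing down, gripper open.
Joint ranges: [-2.89, 2.89], [-0.75, 2.08], [0.22, 2.7], [-1.18, 4.32], [0.11, 2.71], [-2.7, 2.7]. Speed limits (rad/s): [2.57, 2.57, 3.14, 3.14, 3.14, 3.14].

INTERFACE

Orientations are given as a rotation vector (axis times angle).
In Python, from cell import bot, viewer, ticket gives the robot as it stands.
- The arm moves only by the tool drive_tool, never from a script. Its argument "motion" is a list that holds one entry, the list of rows, each a list of 7 numbers: the shift along the world's x, y, z scaled (see below), then the turn, a rotation vector about the world's x, y, z scaled (see below), then the opening, from 0 (shut) to 1 (fully open). A call has 1 to 5 rows; each row shifts and turns the commanded pose from where the row before left it; what a row does not reach is not made up. The controller multiplies each number of a shift by 0.025 m and each number of a turn by 8 degrees. A row lasts 1/10 s, in which the tool goes at most 50 mm and 8.59 degrees, less where a joint would pass 70% of its speed; a pose out of reach is approached as far as the arm can. A call with a number of a shift or a turn outside -1 to 1 is refused whole. A call with a gripper value outside its range is refused whole. The fingers move at their own pace and stop on an object; the grip force is fixed at half the most. Time passes only in rows, so rows that do not move let the fingers close. It gives the time, the measured TCP pose, the force, the opening and the grip force at its end, in the units of the state.
- bot.state(): the state, without advancing time (a new reading comes with each control period).
- viewer.camera(name): name is "scene" or "top" or "wrist"; returns (picture, depth): 384x512x3 uint8, red, green, blue; 384x512 float32, m along the optical axis (not along the pixel's ray), 0 where there is no reading.
- viewer.calibration(name): a dict with "fx", "fy", "cx", "cy" (pixels), "k1" (the pictures are not rectified: a ray, as slopes to the right and down, at radius r is drawn at 1 + k1 r^2 times it, then the intrinsics apply), "position" and "attitude" of the camera in the world. Camera axes: x right, y down, z forward; pixel columns grow to the right and rows downward; lengths in m; the calibration is good to about 2 mm. A picture is of the moment at which its call begins: read the wrist's pose just before it. calibration takes no time and is no camera call; for the wrist camera it gives the pose at the moment of the call.
- ticket.hand_in(): hands the job in; it is judged then, once.
The state is a dict: "t": time; "joint_positions": joint angles; "qvel": joint speeds; "joint_efforts": joint torques, N m; "tool_pos": TCP position; "orientation": TCP orientation; "contact_force": force on the tool from outside, world axes, zero at the start; "torque": the same for the moment, N m; "grip_width": finger opening in m; "gripper_force": force on a finger pad.
Only numpy, scipy, OpenCV 4.12 (cv2) and the standard library are available. Lean on these libraries where they do the work, as an engineer would, in place of code of your own. Each camera call takes 0.05 s, during which the arm holds its last target. There are 200 camera calls.

TASK

Lay the loose red tyre lever (do not drop it) flat on the floor of the empty half of the blue kit tray, parallel to the green lever already in the other half and with its steel tip pointing the same way as the green one's. Then take the tray by its middle handle, lift it level about 15 cm clear of the shelf, and finish still holding it there, steady and level, with both levers lying in it. Leave the patch tin, the cup and the valve adaptor where they stand.

Things in the scene. Friction and masses are not known exactly. Their poses are not given: they have to be found in the camera images.
- tray: Loose blue steel kit tray, 190 (x) x 200 (y) mm, 0.36 to 0.6 kg, on the shelf (z = 0), turned under 25 degrees. Origin: centre of its underside, z up. Floor and walls 4 mm thick, outer walls 18 mm high. A rib along x under the handle, 4 mm thick, 18 mm high, splits it in two halves, 182 x 94 mm inside each; the +y half holds the green lever.
- tray_empty (a point): On the floor of the tray's empty -y half, near its middle: x 0, y -55 mm, z 4 mm in the tray's frame, its axes the tray's. The outer wall's inside is 41 mm from here, the handle's side 48 mm: let go of a lever here by opening the fingers a little, not fully.
- tray_handle (a point): Middle of the tray's handle, 61 mm above the tray's underside: a black rubber bar along the tray's x, 124 mm long, 14 mm wide (y), 18 mm high (52 to 70 mm above the underside), on two thin steel posts 56 mm either side of the middle; open below. Pinch it across its width from above; the loaded tray balances there.
- loose_lever: Loose red tyre lever with steel tip, lying flat on the shelf at any heading, 130 mm long, about 60 g. Origin: underside, middle of its length, where it balances; x along it to the steel tip, z up. Red handle: x -65 to 30 mm, 18 mm wide, 12 mm thick. Steel tip: x 30 to 65 mm, 14 mm wide, turned up to 15 mm high.
- loose_lever_tip (a point): Steel tip end of the red lever, 64 mm along x from its origin, 12 mm up.
- stowed_lever: Green tyre lever with a steel tip, same shape, size and axes as the red one, lying loose and flat on the floor of the tray's +y half, roughly along the tray, its tip towards the tray's +x. It stays there.
- patch_tin: Closed yellow plastic patch tin, 104 x 66 x 28 mm, standing on the shelf beside or beyond the work. Origin: centre of its underside. Not to be moved.
- cup: Round stainless steel cup, 72 mm across the rim, 75 mm high, upright beside or beyond the work. Origin: centre of its underside. Not to be moved.
- adaptor: Small chrome valve adaptor, 18 mm across, 34 mm high, standing upright beside or beyond the work. Origin: centre of its underside. Not to be moved.
Not all that is in view belongs to the job. Of the things that look like the stowed_lever, the largest one is meant.

How it is judged:
By the outcome, as a careful person would: the job done as asked, in the order asked, and still so for the second after the job is handed in, while the arm keeps its last pose, push and grip.
It also fails if it takes over 53 s, if anything falls off the work surface, if the arm or the gripper's body presses on something with over 40 N, if the wrist force passes 120 N, or if a joint passes its speed limit or range.

## Working session

There is one attempt and no reset: what is moved stays moved. The work goes in short steps, Python scripts to look and compute and a tool call to move; the robot and the scene stay as the last step left them, time stands still between calls to the robot, and variables do not carry over. Pictures are saved under pics/ and viewed, at most 10 in all, crops included, and the job is handed in when it is done.

Besides the shell and the picture viewer there is one more tool, called after "Emit:" as name(argument=value, ...), one argument or row to a line, values as JSON. drive_tool: Moves the arm, as the interface text tells. Its arguments: {"type":"object","properties":{"motion":{"type":"array","items":{"type":"array","items":{"type":"array","items":{"type":"number","minimum":-1,"maximum":1}}}}},"required":["motion"]}

```bash
mkdir -p pics; python3 - <<'E'
from cell import bot, viewer
import cv2, numpy as np
s=bot.state(); print(s['t'],s['tool_pos'],s['orientation'],s['grip_width'])
ims=[]
for n in ('scene','top'):
    p,d=viewer.camera(n); c=viewer.calibration(n); print(n,c)
    np.savez(f'{n}0.npz',p=p,d=d); ims.append(p)
im=np.hstack(ims)[:,:,::-1]
cv2.imwrite('pics/a.png',cv2.resize(im,(800,300),interpolation=cv2.INTER_AREA))
cv2.imwrite('pics/top.png',cv2.resize(ims[1][:,:,::-1],(768,576)))
E
```

```text
0.0 [0.16639917 0.55017021 0.403826  ] [-4.59677536e-01 -3.10728809e+00  2.81187823e-03] 0.08513717849011826
scene {'fx': 418.8877949545908, 'fy': 418.8877949545908, 'cx': 257.58418100722423, 'cy': 183.98790383729312, 'k1': -0.141010854955075, 'position': array([ 1.21086024, -0.44860357,  1.24367813]), 'attitude': array([-2.32141324, -1.18113419,  0.33817646])}
top {'fx': 347.99782238018133, 'fy': 347.99782238018133, 'cx': 264.74512010394596, 'cy': 188.85845778435277, 'k1': -0.02784999358648191, 'position': array([0.43391287, 0.00600406, 0.94950957]), 'attitude': array([-2.12194253,  2.1455161 , -0.19949717])}
```

View pics/a.png

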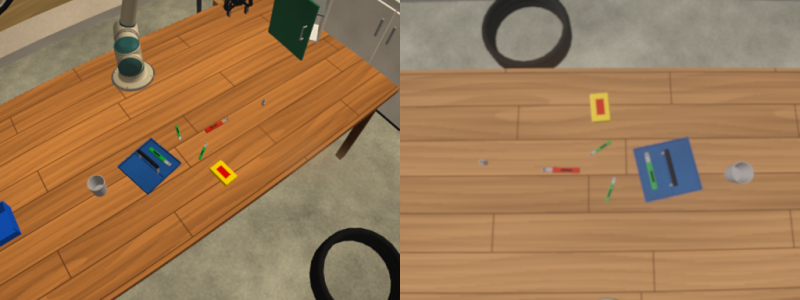

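View pics/top.png

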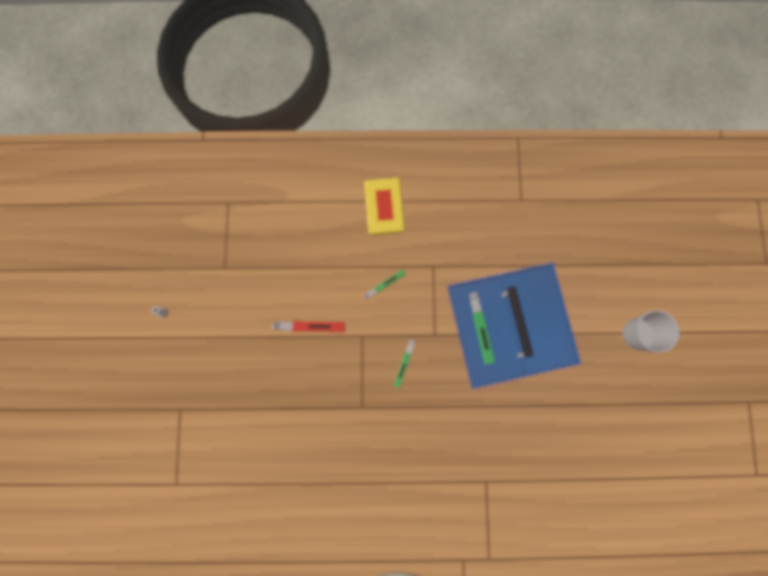

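The scene view shows the tray with the cup to its left and the red lever to its right. In the top view (768x576), the red lever is at (310,326) with its tip to the left (+y). The tray is at (515,325), with the green lever at (482,328) tip up (+x). The empty half is right of the handle (520,322).

```bash
cat > h.py <<'E'
import cv2, numpy as np
from cell import bot, viewer
from scipy.spatial.transform import Rotation as R
def ray(c,uv):
    K=np.array([[c['fx'],0,c['cx']],[0,c['fy'],c['cy']],[0,0,1]])
    q=cv2.undistortPoints(np.float64(uv).reshape(-1,1,2),K,np.float64([c['k1'],0,0,0]))[:,0]
    return c['position'], R.from_rotvec(c['attitude']).apply(np.c_[q,np.ones(len(q))])
def plane(c,uv,z):
    o,d=ray(c,uv); return o+d*((z-o[2])/d[:,2])[:,None]
def tri(c1,u1,c2,u2):
    o1,d1=ray(c1,[u1]);o2,d2=ray(c2,[u2]);d1=d1[0];d2=d2[0]
    t=np.linalg.lstsq(np.c_[d1,-d2],o2-o1,rcond=None)[0]
    a,b=o1+t[0]*d1,o2+t[1]*d2
    return (a+b)/2,np.linalg.norm(a-b)
def masks(p):
    h=cv2.cvtColor(p,cv2.COLOR_RGB2HSV).astype(int);H,S,V=h[...,0],h[...,1],h[...,2]
    return dict(red=((H<6)|(H>174))&(S>150)&(V>90),blue=(H>100)&(H<125)&(S>110)&(V>50),
      green=(H>50)&(H<80)&(S>130)&(V>60),black=(V<60)&(S<170),steel=(S<60)&(V>90),yellow=(H>22)&(H<34)&(S>150))
def blobs(m,amin=10):
    n,l,st,ce=cv2.connectedComponentsWithStats(m.astype(np.uint8),connectivity=8)
    out=[]
    for i in sorted(range(1,n),key=lambda i:-st[i,4]):
        if st[i,4]<amin: break
        ys,xs=np.nonzero(l==i); pts=np.c_[xs,ys].astype(np.float32)
        out.append((st[i,4],ce[i],cv2.minAreaRect(pts),pts))
    return out
E
python3 - <<'E'
from h import *
np.set_printoptions(precision=4,suppress=True)
for n in('scene','top'):
    p=np.load(n+'0.npz')['p'];c=viewer.calibration(n);M=masks(p)
    for k in M:
        for a,ce,r,pts in blobs(M[k],12)[:7]:
            if k in('steel','black') and a>400: continue
            print(n,k,a,ce.round(1),[np.round(x,1) for x in (r[0],r[1],r[2])],plane(c,[ce],0.01)[0])
E
```

```text
scene red 101 [285.5 219.6] [array([285.5, 219.5]), array([15.6,  5.7]), np.float64(45.0)] [0.741  0.0243 0.01  ]
scene red 82 [273. 162.] [array([273.3, 161.5]), array([ 4.5, 24.1]), np.float64(60.9)] [0.5284 0.1339 0.01  ]
scene blue 2526 [189.7 213.2] [array([190.8, 210.2]), array([53.7, 60.1]), np.float64(45.0)] [ 0.5327 -0.2222  0.01  ]
scene blue 970 [  9.3 287. ] [array([ 13., 286.]), array([26., 56.]), np.float64(0.0)] [ 0.4238 -0.8417  0.01  ]
scene green 114 [200.7 197.4] [array([200.7, 197.3]), array([24.4,  5.1]), np.float64(40.2)] [ 0.5017 -0.1588  0.01  ]
scene green 43 [258.5 195.4] [array([258.6, 195.3]), array([ 3.1, 15.2]), np.float64(26.6)] [0.6121 0.0069 0.01  ]
scene green 36 [227.3 167.4] [array([227.3, 167.3]), array([13.3,  2.6]), np.float64(74.1)] [ 0.4508 -0.0139  0.01  ]
scene green 24 [401.    3.7] [array([401.2,   3.8]), array([14.4,  1.5]), np.float64(35.5)] [0.1054 1.3043 0.01  ]
scene black 336 [302.4   5.9] [array([304.,  10.]), array([20., 36.]), np.float64(90.0)] [-0.1599  0.8488  0.01  ]
scene black 151 [189.1 203. ] [array([189., 203.]), array([34
[... 1075 characters left out ...]
0.01  ]
top blue 3903 [344.1 217. ] [array([342.4, 216.5]), array([67.2, 71.5]), np.float64(76.8)] [ 0.5216 -0.2191  0.01  ]
top black 133 [346.8 215.4] [array([346.7, 215.3]), array([42.2,  3.2]), np.float64(75.1)] [ 0.5257 -0.2265  0.01  ]
top steel 359 [340.3 215.4] [array([342.3, 216.1]), array([71.9, 76.2]), np.float64(76.8)] [ 0.526  -0.2088  0.01  ]
top steel 85 [316.2 201.4] [array([316.2, 201.2]), array([13.1,  6.5]), np.float64(76.0)] [ 0.5651 -0.1448  0.01  ]
top steel 53 [188.  216.9] [array([187.5, 217. ]), array([ 4., 11.]), np.float64(90.0)] [0.5265 0.2036 0.01  ]
top yellow 527 [255.5 137.5] [array([255.7, 137.1]), array([35.5, 23.1]), np.float64(85.2)] [0.7484 0.0199 0.01  ]
```

```bash
python3 - <<'E'
from h import *
np.set_printoptions(precision=4,suppress=True)
cs,ct,cw=[viewer.calibration(n) for n in('scene','top','wrist')]
print('handle',tri(cs,(189.1,203),ct,(346.75,215.35)))
print('red',tri(cs,(273.2,161.7),ct,(212.2,217.3)))
for n,c in(('scene',cs),('top',ct)):
    b=blobs(masks(np.load(n+'0.npz')['p'])['blue'])[0]
    q=cv2.approxPolyN(b[3].astype(np.int32).reshape(-1,1,2),4)[0]
    P=plane(c,q,.018);print(n,q.tolist(),P,P.mean(0))
print('redrect',plane(ct,cv2.boxPoints(blobs(masks(np.load('top0.npz')['p'])['red'])[0][2]),.012))
s=bot.state();T=R.from_rotvec(s['orientation'])
print('cam in tool',T.inv().apply(cw['position']-s['tool_pos']),(T.inv()*R.from_rotvec(cw['attitude'])).as_matrix(),cw['fx'])
E
```

```text
handle (array([ 0.5225, -0.2136,  0.0552]), np.float64(0.003869011163015165))
red (array([0.5249, 0.1385, 0.0046]), np.float64(0.0012131923452296835))
scene [[189, 248], [150, 212], [193, 176], [232, 208]] [[ 0.6445 -0.2917  0.018 ]
 [ 0.4548 -0.3306  0.018 ]
 [ 0.4154 -0.136   0.018 ]
 [ 0.6037 -0.0974  0.018 ]] [ 0.5296 -0.2139  0.018 ]
top [[315, 257], [300, 192], [367, 177], [385, 241]] [[ 0.4161 -0.1347  0.018 ]
 [ 0.5902 -0.1002  0.018 ]
 [ 0.6301 -0.2861  0.018 ]
 [ 0.4553 -0.3235  0.018 ]] [ 0.5229 -0.2111  0.018 ]
redrect [[0.5312 0.1818 0.012 ]
 [0.5303 0.0955 0.012 ]
 [0.5168 0.0954 0.012 ]
 [0.5176 0.1815 0.012 ]]
cam in tool [0.0743 0.     0.031 ] [[-0.0001 -0.9564 -0.2922]
 [ 1.     -0.0002  0.0005]
 [-0.0006 -0.2922  0.9564]] 287.10913676422905
```

Emit:
drive_tool(
  motion=[
    [[0.9,-0.98,-0.18,0,0,-0.57,1],[0.9,-0.98,-0.18,0,0,-0.57,1],[0.9,-0.98,-0.18,0,0,-0.57,1],[0.9,-0.98,-0.18,0,0,-0.57,1],[0.9,-0.98,-0.18,0,0,-0.57,1]],
  ],
)

```text
t: 0.6
tool_pos: [0.2796, 0.4267, 0.3817]
orientation: [-1.069, -2.954, 0.001]
contact_force: [-0.5, 0.5, -0.9]
grip_width: 0.0858
gripper_force: 0.0
```

Emit:
drive_tool(
  motion=[
    [[0.9,-0.98,-0.18,0,0,-0.57,1],[0.9,-0.98,-0.18,0,0,-0.57,1],[0.9,-0.98,-0.18,0,0,-0.57,1],[0.9,-0.98,-0.18,0,0,-0.57,1],[0.9,-0.98,-0.18,0,0,-0.57,1]],
  ],
)

```text
t: 1.1
tool_pos: [0.3921, 0.3042, 0.3593]
orientation: [-1.632, -2.684, 0.001]
contact_force: [0.9, -0.9, -0.9]
grip_width: 0.0856
gripper_force: 0.0
```

Emit:
drive_tool(
  motion=[
    [[0.9,-0.98,-0.18,0,0,-0.57,1],[0.9,-0.98,-0.18,0,0,-0.57,1],[0.9,-0.98,-0.18,0,0,-0.57,1],[0.9,-0.98,-0.18,0,0,-0.57,1],[0.9,-0.98,-0.18,0,0,-0.57,1]],
  ],
)

```text
t: 1.6
tool_pos: [0.5046, 0.1817, 0.3367]
orientation: [-2.131, -2.308, 0.001]
contact_force: [0.9, 0.4, 0.1]
grip_width: 0.0853
gripper_force: 0.0
```

Emit:
drive_tool(
  motion=[
    [[0.5,-0.6,0,0,0,-0.57,1],[0,0,0,0,0,0,1],[0,0,0,0,0,0,1]],
  ],
)

```text
t: 1.9
tool_pos: [0.5163, 0.1678, 0.3367]
orientation: [-2.216, -2.225, 0.001]
contact_force: [-0.3, -0.3, 0.0]
grip_width: 0.0853
gripper_force: 0.0
```

```bash
cat > look.py <<'E'
from h import *
import sys
np.set_printoptions(precision=4,suppress=True)
s=bot.state();c=viewer.calibration('wrist');p,d=viewer.camera('wrist')
np.savez(sys.argv[1]+'.npz',p=p,d=d,**c)
cv2.imwrite(f'pics/{sys.argv[1]}.png',p[:,:,::-1])
T=R.from_rotvec(s['orientation']).as_matrix()
print(s['t'],s['tool_pos'],'heading y',np.degrees(np.arctan2(T[1,1],T[0,1])),'z',T[:,2],s['grip_width'],s['contact_force'])
zs=dict(red=.012,green=.016,black=.07,blue=.018,steel=.014)
M=masks(p)
for k in zs:
    for a,ce,r,pts in blobs(M[k],120)[:4]:
        P=plane(c,cv2.boxPoints(r),zs[k]); e=P[1]-P[0],P[2]-P[1]; L=max(e,key=np.linalg.norm)
        print(k,a,ce.round(1),plane(c,[ce],zs[k])[0],'rect',P.mean(0)[:2],[np.linalg.norm(x).round(4) for x in e],'ang',np.degrees(np.arctan2(L[1],L[0])).round(1))
E
python3 look.py w1
```

```text
1.9 [0.5163 0.1678 0.3367] heading y 0.21253395221097385 z [-0.0016  0.0004 -1.    ] 0.08527044298309892 [-0.2893 -0.2975  0.0172]
red 1059 [260.9 201.9] [0.5249 0.1442 0.012 ] rect [0.5246 0.1405] [np.float64(0.0936), np.float64(0.0166)] ang 87.4
green 436 [197.6 313.9] [0.449  0.0001 0.016 ] rect [ 0.4491 -0.0008] [np.float64(0.0161), np.float64(0.0604)] ang -20.0
green 310 [325.4 300.9] [0.6043 0.0197 0.016 ] rect [0.6053 0.018 ] [np.float64(0.0113), np.float64(0.0626)] ang -56.9
black 32050 [245.4 343.5] [0.5091 0.0078 0.07  ] rect [0.5199 0.024 ] [np.float64(0.4957), np.float64(0.2014)] ang 0.2
steel 598 [140.7 268.1] [0.3852 0.0624 0.014 ] rect [0.3853 0.0643] [np.float64(0.0786), np.float64(0.0184)] ang 59.6
steel 585 [365.  268.3] [0.648  0.0634 0.014 ] rect [0.6442 0.0637] [np.float64(0.0187), np.float64(0.0777)] ang -52.0
steel 432 [263.3 145.3] [0.5266 0.2052 0.014 ] rect [0.5265 0.2048] [np.float64(0.0338), np.float64(0.0129)] ang 87.8
steel 139 [230.4 325.2] [ 0.4887 -0.0184  0.014 ] rect [ 0.4886 -0.0183] [np.float64(0.0132), np.float64(0.0236)] ang -29.7
```

View pics/w1.png

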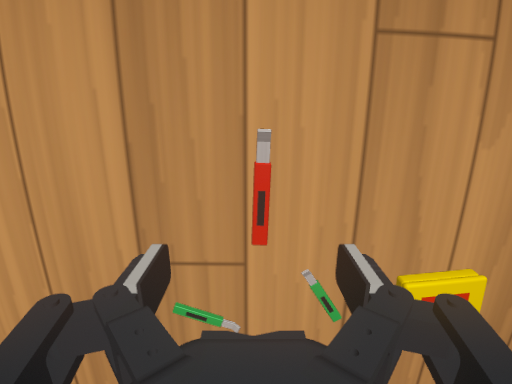

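The wrist view shows the red lever clear at (260,200), with its tip up at (263,130) and the fingers on either side. Next I descend and grasp at its balance point.

Emit:
drive_tool(
  motion=[
    [[0.35,-0.41,-0.6,0,0,-0.24,1],[0,0,-1,0,0,0,1],[0,0,-1,0,0,0,1],[0,0,-1,0,0,0,1],[0,0,-1,0,0,0,0.7]],
  ],
)

```text
t: 2.45
tool_pos: [0.5243, 0.1588, 0.2217]
orientation: [-2.252, -2.191, -0.001]
contact_force: [0.4, -0.6, 0.4]
grip_width: 0.0729
gripper_force: 0.0
```

Emit:
drive_tool(
  motion=[
    [[0,0,-0.8,0,0,0,0.5],[0,0,-0.5,0,0,0,0.5],[0,0,-0.3,0,0,0,0.5],[0,0,-0.15,0,0,0,0.4],[0,0,0,0,0,0,0.4]],
  ],
)

```text
t: 2.95
tool_pos: [0.5253, 0.1579, 0.1787]
orientation: [2.254, 2.188, 0.001]
contact_force: [-0.6, 0.1, 1.2]
grip_width: 0.0341
gripper_force: 0.0
```

```bash
python3 look.py w2
```

```text
2.95 [0.5253 0.1579 0.1787] heading y -1.6834705831756454 z [ 0.0005  0.0001 -1.    ] 0.034107297797360374 [-0.5753  0.1452  1.1655]
red 3450 [252.2 260.8] [0.5253 0.1539 0.012 ] rect [0.5249 0.1467] [np.float64(0.0169), np.float64(0.0857)] ang -90.6
black 27525 [249.9 347.8] [0.5245 0.1532 0.07  ] rect [0.5268 0.1542] [np.float64(0.171), np.float64(0.0536)] ang -1.8
black 360 [216.4 271.3] [0.5151 0.184  0.07  ] rect [0.515  0.1825] [np.float64(0.0027), np.float64(0.0238)] ang -93.8
black 335 [289.3 273.7] [0.5377 0.1825 0.07  ] rect [0.5376 0.1804] [np.float64(0.0024), np.float64(0.0226)] ang -89.1
black 224 [252.  307.8] [0.5257 0.17   0.07  ] rect [0.5259 0.1709] [np.float64(0.0037), np.float64(0.0092)] ang -89.2
steel 1949 [251.8 164.9] [0.5266 0.2061 0.014 ] rect [0.5265 0.2053] [np.float64(0.0133), np.float64(0.0332)] ang -90.9
steel 465 [206.5 253.6] [0.5016 0.1599 0.014 ] rect [0.5011 0.1595] [np.float64(0.0257), np.float64(0.0071)] ang 73.4
steel 442 [298.9 253.6] [0.5498 0.1585 0.014 ] rect [0.5502 0.158 ] [np.float64(0.0071), np.float64(0.0257)] ang -77.3
steel 238 [ 59.  373.1] [0.397  0.0737 0.014 ] rect [0.3966 0.0734] [np.float64(0.0212), np.float64(0.0095)] ang 58.8
```

View pics/w2.png

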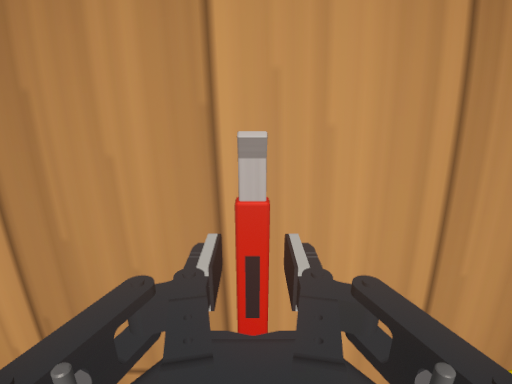

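The fingers straddle the red handle at (252,260), centred on it. Next I close, lift and swing over the tray.

Emit:
drive_tool(
  motion=[
    [[0,0,-0.08,0,0,0,0.2],[0,0,0,0,0,0,0],[0,0,0,0,0,0,0],[0,0,0,0,0,0,0],[0,0,0,0,0,0,0]],
  ],
)

```text
t: 3.5
tool_pos: [0.5257, 0.1577, 0.1773]
orientation: [2.254, 2.187, 0.003]
contact_force: [-0.7, 0.4, 5.9]
grip_width: 0.0159
gripper_force: 60.7
```

Emit:
drive_tool(
  motion=[
    [[0,0,0.3,0,0,0,0],[0,0,0.6,0,0,0,0],[0,0,1,0,0,0,0],[0,0,1,0,0,0,0],[0,0,1,0,0,0,0]],
  ],
)

```text
t: 4.0
tool_pos: [0.5249, 0.1575, 0.2749]
orientation: [-2.254, -2.188, 0.001]
contact_force: [1.6, 0.2, -0.9]
grip_width: 0.0159
gripper_force: 60.0
```

Emit:
drive_tool(
  motion=[
    [[0,-0.5,1,0,0,-0.5,0],[0,-1,0.8,0,0,-0.6,0],[0,-1,0.4,0,0,-0.6,0],[0,-1,0,0,0,-0.6,0],[0,-1,0,0,0,-0.6,0]],
  ],
)

```text
t: 4.5
tool_pos: [0.5249, 0.0442, 0.3297]
orientation: [2.65, 1.685, 0.001]
contact_force: [0.6, 1.2, -0.1]
grip_width: 0.0158
gripper_force: 60.0
```

Emit:
drive_tool(
  motion=[
    [[0,-1,0,0,0,-0.6,0],[0,-1,0,0,0,-0.6,0],[0,-1,0,0,0,-0.6,0],[0,-1,0,0,0,-0.6,0],[0,-1,0,0,0,-0.6,0]],
  ],
)

```text
t: 5.0
tool_pos: [0.5248, -0.0808, 0.329]
orientation: [-2.944, -1.097, 0.001]
contact_force: [-0.1, 0.6, -0.3]
grip_width: 0.016
gripper_force: 60.0
```

Emit:
drive_tool(
  motion=[
    [[0.1,-1,0,0,0,-0.6,0],[0.1,-1,0,0,0,-0.6,0],[0.1,-1,0,0,0,-0.6,0],[0.1,-1,0,0,0,-0.6,0],[0,-1,0,0,0,-0.6,0]],
  ],
)

```text
t: 5.5
tool_pos: [0.5351, -0.2059, 0.3289]
orientation: [-3.107, -0.461, 0.0]
contact_force: [1.2, 0.2, 0.2]
grip_width: 0.0158
gripper_force: 60.0
```

Emit:
drive_tool(
  motion=[
    [[0,-1,0,0,0,-0.5,0],[0,-0.5,0,0,0,0,0],[0,0,0,0,0,0,0],[0,0,0,0,0,0,0]],
  ],
)

```text
t: 5.9
tool_pos: [0.535, -0.2418, 0.3288]
orientation: [-3.12, -0.359, 0.001]
contact_force: [0.0, 0.5, -0.9]
grip_width: 0.0159
gripper_force: 60.0
```

```bash
python3 look.py w3
```

```text
5.9 [ 0.535  -0.2418  0.3288] heading y -76.88177267059051 z [-0.0007  0.0014 -1.    ] 0.015860874820860668 [ 0.0343  0.5346 -0.9187]
red 3375 [252.6 260.7] [ 0.4466 -0.2617  0.012 ] rect [ 0.4313 -0.2657] [np.float64(0.0355), np.float64(0.1796)] ang -165.8
green 1298 [168.2 191.4] [ 0.507  -0.1584  0.016 ] rect [ 0.5031 -0.1583] [np.float64(0.0192), np.float64(0.0936)] ang -168.5
green 419 [24.7 56.7] [ 0.6076 -0.002   0.016 ] rect [0.6079 0.0002] [np.float64(0.0619), np.float64(0.0113)] ang -57.8
green 372 [ 36.9 209.8] [ 0.4531 -0.0189  0.016 ] rect [ 0.4513 -0.0183] [np.float64(0.0628), np.float64(0.0123)] ang -19.4
black 17417 [199.5 349.8] [ 0.3656 -0.225   0.07  ] rect [ 0.3748 -0.202 ] [np.float64(0.1611), np.float64(0.3596)] ang -76.1
black 1465 [457.  361.8] [ 0.4044 -0.5007  0.07  ] rect [ 0.4013 -0.4973] [np.float64(0.0276), np.float64(0.1834)] ang -104.4
black 741 [356. 340.] [ 0.4134 -0.3771  0.07  ] rect [ 0.4149 -0.3787] [np.float64(0.0294), np.float64(0.0521)] ang -122.7
black 369 [223.7 177.9] [ 0.5481 -0.2139  0.07  ] rect [ 0.5432 -0.2148] [np.float64(0.0023), np.float64(0.0883)] ang -168.5
blue 23351 [224.9 164.5] [ 0.5481 -0.21    0.018 ] rect [ 0.5247 -0.2101] [np.float64(0.1925), np.float64(0.1971)] ang -77.8
steel 6038 [442.3 264.5] [ 0.4904 -0.4772  0.014 ] rect [ 0.4832 -0.4779] [np.float64(0.085), np.float64(0.141)] ang -102.0
steel 2063 [252.9 165.5] [ 0.5527 -0.2374  0.014 ] rect [ 0.551  -0.2378] [np.float64(0.0291), np.float64(0.0716)] ang -166.0
steel 545 [163.7 131.5] [ 0.566  -0.1446  0.014 ] rect [ 0.5657 -0.1448] [np.float64(0.0156), np.float64(0.0353)] ang -163.8
steel 519 [424.9 370.8] [ 0.3319 -0.5291  0.014 ] rect [ 0.3313 -0.5306] [np.float64(0.0523), np.float64(0.033)] ang 14.5
```

View pics/w3.png

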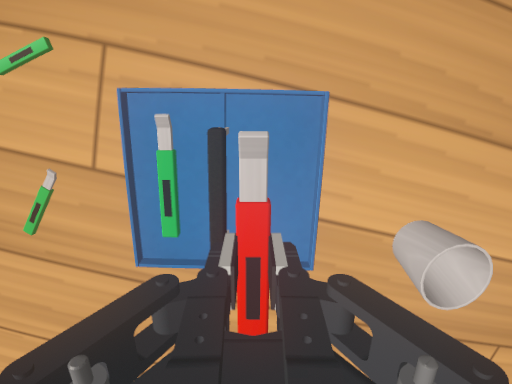

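The wrist view over the tray shows the red lever held with its tip up, like the green one at (167,190). The tray spans corners (118,89)–(329,93) down to (137,266)–(313,270), the handle bar is at col ~217, and the cup is well to the right. Next I refine the tray pose.

```bash
python3 - <<'E'
from h import *
np.set_printoptions(precision=4,suppress=True)
f=np.load('w3.npz');c={k:f[k] for k in('fx','fy','cx','cy','k1','position','attitude')};p=f['p'];M=masks(p);ct=viewer.calibration('top')
b=blobs(M['blue'])[0][3]
q=cv2.approxPolyN(b.astype(np.int32).reshape(-1,1,2),4)[0]
P=plane(c,q,.018);print(q.tolist(),P,P.mean(0))
for i in range(4):
    e=P[(i+1)%4]-P[i];print(np.linalg.norm(e),np.degrees(np.arctan2(e[1],e[0])))
# handle bar sides/far end in wrist pic
V=cv2.cvtColor(p,cv2.COLOR_RGB2HSV)[...,2]
rows=range(132,215,8);L=[]
for r in rows:
    x=np.nonzero(V[r,200:236]<70)[0]+200; L.append((x.min(),x.max()))
print(L)
mid=[((a+b)/2,r) for (a,b),r in zip(L,rows)]
for z in(.066,.07):
    m=plane(c,mid,z);d=np.polyfit(m[:,0],m[:,1],1);print('handle',z,'y at x=.5235',np.polyval(d,.5235),np.degrees(np.arctan(d[0])))
ys,xs=np.nonzero(V[110:140,205:232]<70);print('far end',ys.min()+110,xs[ys==ys.min()].mean()+205)
tp=np.load('top0.npz')['p'];tb=blobs(masks(tp)['black']);
for a,ce,r,pts in tb:
    if abs(ce[0]-346.8)<2: 
        t=pts[pts[:,1]==pts[:,1].min()].mean(0);print('top far end',t,'->',tri(c,(xs[ys<=ys.min()+2].mean()+205,ys.min()+110),ct,t))
ys,xs=np.nonzero(V[190:225,150:190]<60)
# tray height: same corners in both views
for u,v in(((118.5,89),(300,192)),((329,93),(367,177))): print('corner',tri(c,u,ct,v))
E
```

```text
[[313, 269], [134, 267], [116, 88], [329, 90]] [[ 0.4548 -0.329   0.018 ]
 [ 0.4108 -0.1331  0.018 ]
 [ 0.5967 -0.0953  0.018 ]
 [ 0.6391 -0.2897  0.018 ]] [ 0.5253 -0.2118  0.018 ]
0.20075495561091242 102.6842448550968
0.18974896618847464 11.494503701927604
0.19896629538891658 -77.7050558928227
0.1883684088571171 -167.96869247470153
[(np.int64(208), np.int64(225)), (np.int64(208), np.int64(225)), (np.int64(209), np.int64(225)), (np.int64(209), np.int64(225)), (np.int64(209), np.int64(225)), (np.int64(209), np.int64(225)), (np.int64(209), np.int64(225)), (np.int64(210), np.int64(225)), (np.int64(210), np.int64(225)), (np.int64(210), np.int64(225)), (np.int64(210), np.int64(225))]
handle 0.066 y at x=.5235 -0.2131677977697667 11.835408246559897
handle 0.07 y at x=.5235 -0.2136739680316247 11.835408246559973
far end 128 217.5
top far end [342. 195.] -> (array([ 0.5798, -0.2026,  0.0533]), np.float64(0.011634617577691329))
corner (array([ 0.5933, -0.0991,  0.0181]), np.float64(0.006516759895571593))
corner (array([ 0.6424, -0.3043, -0.0403]), np.float64(0.00023126854471662824))
```

Emit:
drive_tool(
  motion=[
    [[0.06,-0.96,0,0,0,-0.12,0],[0,0,-0.5,0,0,0,0],[0,0,-1,0,0,0,0],[0,0,-1,0,0,0,0],[0,0,-1,0,0,0,0]],
  ],
)

```text
t: 6.45
tool_pos: [0.5365, -0.2646, 0.2402]
orientation: [-3.123, -0.334, 0.001]
contact_force: [0.2, 0.2, -0.8]
grip_width: 0.016
gripper_force: 60.0
```

Emit:
drive_tool(
  motion=[
    [[0,0,-1,0,0,0,0],[0,0,-0.5,0,0,0,0],[0,0,-0.4,0,0,0,0],[0,0,-0.2,0,0,0,0],[0,0,-0.1,0,0,0,0]],
  ],
)

```text
t: 6.95
tool_pos: [0.537, -0.2662, 0.1866]
orientation: [3.124, 0.332, 0.001]
contact_force: [0.4, -0.3, -1.7]
grip_width: 0.0157
gripper_force: 60.0
```

Emit:
drive_tool(
  motion=[
    [[0,0,-0.08,0,0,0,0],[0,0,0,0,0,0,0]],
  ],
)

```text
t: 7.15
tool_pos: [0.537, -0.2665, 0.185]
orientation: [3.123, 0.332, 0.001]
contact_force: [-0.9, -0.1, -1.4]
grip_width: 0.0159
gripper_force: 60.0
```

Emit:
drive_tool(
  motion=[
    [[0,0,-0.04,0,0,0,0],[0,0,-0.04,0,0,0,0],[0,0,0,0,0,0,0]],
  ],
)

```text
t: 7.45
tool_pos: [0.5367, -0.2664, 0.1826]
orientation: [3.124, 0.332, 0.0]
contact_force: [-0.2, 0.2, -0.5]
grip_width: 0.0159
gripper_force: 60.0
```

Emit:
drive_tool(
  motion=[
    [[0,0,-0.03,0,0,0,0],[0,0,0,0,0,0,0]],
  ],
)

```text
t: 7.65
tool_pos: [0.5367, -0.2664, 0.1817]
orientation: [-3.124, -0.332, 0.0]
contact_force: [-0.1, -0.6, -0.6]
grip_width: 0.0161
gripper_force: 60.0
```

Emit:
drive_tool(
  motion=[
    [[0,0,-0.03,0,0,0,0],[0,0,0,0,0,0,0]],
  ],
)

```text
t: 7.85
tool_pos: [0.5368, -0.2664, 0.1814]
orientation: [3.124, 0.332, 0.0]
contact_force: [-1.5, 0.1, 3.2]
grip_width: 0.0158
gripper_force: 60.4
```

Emit:
drive_tool(
  motion=[
    [[0,0,-0.03,0,0,0,0],[0,0,0,0,0,0,0]],
  ],
)

```text
t: 8.05
tool_pos: [0.5368, -0.2664, 0.1814]
orientation: [3.124, 0.332, 0.001]
contact_force: [-1.9, 1.1, 7.7]
grip_width: 0.0159
gripper_force: 61.0
```

Contact felt. I'll ease off and open a little.

Emit:
drive_tool(
  motion=[
    [[0,0,0.03,0,0,0,0],[0,0,0,0,0,0,0.25],[0,0,0,0,0,0,0.38],[0,0,0,0,0,0,0.38],[0,0,0,0,0,0,0.38]],
  ],
)

```text
t: 8.55
tool_pos: [0.5381, -0.2681, 0.1821]
orientation: [3.119, 0.331, 0.006]
contact_force: [0.4, -4.5, 5.6]
grip_width: 0.0324
gripper_force: 0.0
```

Emit:
drive_tool(
  motion=[
    [[0,0,0.2,0,0,0,0.38],[0,0,0.6,0,0,0,0.38],[0,0,1,0,0,0,0.38],[0,0,1,0,0,0,0.38],[0,0,1,0,0,0,0.38]],
  ],
)

```text
t: 9.05
tool_pos: [0.5364, -0.2658, 0.2763]
orientation: [-3.122, -0.332, 0.002]
contact_force: [-0.2, 1.0, -0.1]
grip_width: 0.0326
gripper_force: 0.0
```

Emit:
drive_tool(
  motion=[
    [[0,0,1,0,0,0,0.4],[0,0.3,1,0,0,0,0.6],[0,0.3,0.5,0,0,0,0.6],[0,0,0,0,0,0,0.6],[0,0,0,0,0,0,0.6]],
  ],
)

```text
t: 9.55
tool_pos: [0.5364, -0.2508, 0.3375]
orientation: [-3.123, -0.333, 0.002]
contact_force: [-0.9, 0.4, 0.3]
grip_width: 0.0515
gripper_force: 0.0
```

```bash
python3 look.py w4
```

```text
9.55 [ 0.5364 -0.2508  0.3375] heading y -77.83593447697064 z [-0.0015  0.0007 -1.    ] 0.05153320925495582 [-0.9453  0.41    0.3259]
red 1125 [265.9 195.8] [ 0.5225 -0.268   0.012 ] rect [ 0.5188 -0.2685] [np.float64(0.0951), np.float64(0.0174)] ang 10.9
green 1265 [160.5 189.5] [ 0.5069 -0.1569  0.016 ] rect [ 0.5028 -0.1573] [np.float64(0.0194), np.float64(0.0934)] ang -167.6
green 377 [22.9 60.9] [ 0.6086 -0.004   0.016 ] rect [ 0.6086 -0.0011] [np.float64(0.0591), np.float64(0.0117)] ang -58.3
green 341 [ 35.8 209.7] [ 0.4532 -0.0191  0.016 ] rect [ 0.4512 -0.0181] [np.float64(0.0619), np.float64(0.0119)] ang -19.6
black 17587 [189.8 348.4] [ 0.3573 -0.2209  0.07  ] rect [ 0.3747 -0.2057] [np.float64(0.1832), np.float64(0.3648)] ang -77.2
black 2556 [461.5 351.3] [ 0.4086 -0.5164  0.07  ] rect [ 0.4107 -0.5152] [np.float64(0.032), np.float64(0.2141)] ang -118.0
black 1415 [204.7 234.6] [ 0.4921 -0.2158  0.07  ] rect [ 0.4974 -0.2163] [np.float64(0.1787), np.float64(0.0208)] ang 1.1
black 638 [398.6 348.5] [ 0.4015 -0.4409  0.07  ] rect [ 0.4011 -0.4427] [np.float64(0.0291), np.float64(0.0576)] ang -132.8
blue 24610 [218.7 168.7] [ 0.5424 -0.2135  0.018 ] rect [ 0.5247 -0.2065] [np.float64(0.1921), np.float64(0.1958)] ang -78.3
steel 5673 [430.8 257.1] [ 0.4904 -0.4752  0.014 ] rect [ 0.4837 -0.4752] [np.float64(0.0843), np.float64(0.135)] ang -103.0
steel 517 [154.7 131.9] [ 0.5652 -0.143   0.014 ] rect [ 0.5651 -0.1433] [np.float64(0.016), np.float64(0.0354)] ang -164.2
steel 490 [267. 138.] [ 0.5828 -0.2552  0.014 ] rect [ 0.5825 -0.2553] [np.float64(0.0139), np.float64(0.034)] ang -166.7
steel 481 [319.1 256.8] [ 0.4644 -0.344   0.014 ] rect [ 0.4656 -0.3442] [np.float64(0.0174), np.float64(0.0616)] ang -148.4
```

View pics/w4.png

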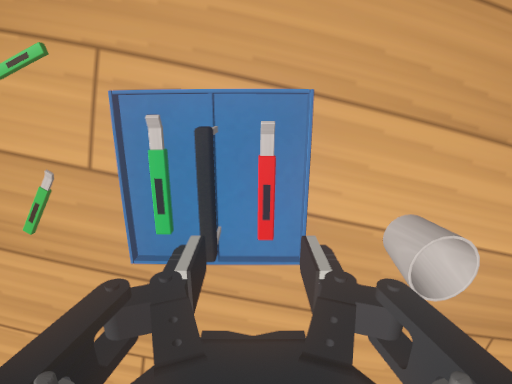

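The red lever lies flat in the empty half at (267,180), tip up and parallel to the green one. Handle bar: (205,128)–(211,260). I re-measure the tray and handle.

```bash
cat > tray.py <<'E'
from h import *
import sys
np.set_printoptions(precision=4,suppress=True)
f=np.load(sys.argv[1]+'.npz');c={k:f[k] for k in('fx','fy','cx','cy','k1','position','attitude')};p=f['p']
b=blobs(masks(p)['blue'])[0][3]
q=cv2.approxPolyN(b.astype(np.int32).reshape(-1,1,2),4)[0]
P=plane(c,q,.018);print(q.tolist(),P.mean(0))
for i in range(2):
    e=P[(i+1)%4]-P[i];print(np.linalg.norm(e),np.degrees(np.arctan2(e[1],e[0])))
V=cv2.cvtColor(p,cv2.COLOR_RGB2HSV)[...,2];x0=int(sys.argv[2])
mid=[]
for r in range(136,216,8):
    x=np.nonzero(V[r,x0-18:x0+19]<70)[0]+x0-18; mid.append(((x.min()+x.max())/2,r))
m=plane(c,mid,.07);d=np.polyfit(m[:,0],m[:,1],1);print('handle y at x=.525',np.polyval(d,.525),np.degrees(np.arctan(d[0])))
ys,xs=np.nonzero(V[110:140,x0-18:x0+19]<70);print('far end',xs[ys<=ys.min()+2].mean()+x0-18,ys.min()+110)
E
python3 tray.py w4 206
```

```text
[[305, 263], [130, 263], [107, 89], [313, 89]] [ 0.5256 -0.2104  0.018 ]
0.20139599471921735 102.47101443705012
0.18971135333810088 11.999251557880806
handle y at x=.525 -0.21218476409663184 12.331995524775245
far end 204.1 127
```

Emit:
drive_tool(
  motion=[
    [[-0.23,0.78,0,0,0,0,0.6],[-0.23,0.77,0,0,0,0,0.6],[0,0,0,0,0,0,0.6],[0,0,0,0,0,0,0.6]],
  ],
)

```text
t: 10.0
tool_pos: [0.5249, -0.2115, 0.3383]
orientation: [3.124, 0.334, -0.001]
contact_force: [0.0, -0.3, -0.5]
grip_width: 0.0508
gripper_force: 0.0
```

```bash
python3 look.py w5 | head -1; python3 - <<'E'
import cv2,numpy as np
V=cv2.cvtColor(np.load('w5.npz')['p'],cv2.COLOR_RGB2HSV)[...,2]
print(np.nonzero(V[170,200:320]<70)[0]+200)
E
python3 tray.py w5 254; python3 - <<'E'
from h import *
C=[{k:f[k] for k in('fx','fy','cx','cy','k1','position','attitude')} for f in(np.load('w4.npz'),np.load('w5.npz'))]
V=[cv2.cvtColor(np.load(n+'.npz')['p'],cv2.COLOR_RGB2HSV)[...,2] for n in('w4','w5')]
for x0,v in zip((206,254),V):
    for r in (150,190):
        x=np.nonzero(v[r,x0-18:x0+19]<70)[0]+x0-18;print(x0,r,x.min(),x.max())
u=[]
for x0,v in zip((206,254),V):
    ys,xs=np.nonzero(v[110:140,x0-18:x0+19]<70);u.append((xs[(ys>=ys.min()+1)&(ys<=ys.min()+4)].mean()+x0-18,ys.min()+110))
print(u,tri(C[0],u[0],C[1],u[1]))
E
```

```text
10.0 [ 0.5249 -0.2115  0.3383] heading y -77.78760214060927 z [-0.0004 -0.0001 -1.    ] 0.05081991069416463 [ 0.0461 -0.3218 -0.4516]
[245 246 247 248 249 250 251 252 253 254 255 256 257 258 259]
[[338, 261], [171, 261], [153, 86], [356, 86]] [ 0.526  -0.2132  0.018 ]
0.19128854556442976 102.20961713641998
0.18862414194350646 12.868696149251537
handle y at x=.525 -0.21052100897048406 11.563231260359625
far end 252.0 124
206 150 196 212
206 190 198 214
254 150 245 259
254 190 245 258
[(np.float64(203.84615384615384), np.int64(127)), (np.float64(252.0), np.int64(124))] (array([ 0.58451767, -0.19796168,  0.05919874]), np.float64(0.00039920511968582876))
```

The handle is centred under the gripper and its height agrees with the text. Descend and pinch it.

Emit:
drive_tool(
  motion=[
    [[0,0,-0.7,0,0,0,0.6],[0,0,-1,0,0,0,0.6],[0,0,-1,0,0,0,0.6],[0,0,-1,0,0,0,0.6],[0,0,-0.6,0,0,0,0.6]],
  ],
)

```text
t: 10.55
tool_pos: [0.5249, -0.2128, 0.2291]
orientation: [-3.123, -0.331, 0.003]
contact_force: [0.7, 0.3, -0.5]
grip_width: 0.0512
gripper_force: 0.0
```

Emit:
drive_tool(
  motion=[
    [[0,0,-0.4,0,0,0,0.6],[0,0,-0.27,0,0,0,0.6],[0,0,0,0,0,0,0.6]],
  ],
)

```text
t: 10.85
tool_pos: [0.5253, -0.2128, 0.2137]
orientation: [-3.124, -0.332, 0.001]
contact_force: [-0.1, -0.4, 0.2]
grip_width: 0.0512
gripper_force: 0.0
```

Emit:
drive_tool(
  motion=[
    [[0,0,0,0,0,0,0.35],[0,0,0,0,0,0,0.25],[0,0,0,0,0,0,0.1],[0,0,0,0,0,0,0],[0,0,0,0,0,0,0]],
  ],
)

```text
t: 11.35
tool_pos: [0.5254, -0.212, 0.2153]
orientation: [-3.123, -0.331, -0.002]
contact_force: [-0.4, 3.7, 6.3]
grip_width: 0.0127
gripper_force: 60.2
```

Emit:
drive_tool(
  motion=[
    [[0,0,0,0,0,0,0],[0,0,0,0,0,0,0],[0,0,0,0,0,0,0]],
  ],
)

```text
t: 11.65
tool_pos: [0.5254, -0.212, 0.2153]
orientation: [-3.123, -0.331, -0.002]
contact_force: [-0.5, 3.3, 5.3]
grip_width: 0.0132
gripper_force: 60.2
```

Emit:
drive_tool(
  motion=[
    [[0,0,0.1,0,0,0,0],[0,0,0.2,0,0,0,0],[0,0,0.3,0,0,0,0],[0,0,0.3,0,0,0,0],[0,0,0.3,0,0,0,0]],
  ],
)

```text
t: 12.15
tool_pos: [0.5253, -0.2128, 0.2448]
orientation: [3.124, 0.332, -0.0]
contact_force: [-0.2, -0.5, -6.9]
grip_width: 0.013
gripper_force: 58.5
```

Emit:
drive_tool(
  motion=[
    [[0,0,0.35,0,0,0,0],[0,0,0.4,0,0,0,0],[0,0,0.4,0,0,0,0],[0,0,0.4,0,0,0,0],[0,0,0.4,0,0,0,0]],
  ],
)

```text
t: 12.65
tool_pos: [0.5252, -0.2126, 0.294]
orientation: [3.124, 0.332, 0.0]
contact_force: [0.7, 0.6, -6.6]
grip_width: 0.0129
gripper_force: 58.5
```

Emit:
drive_tool(
  motion=[
    [[0,0,0.4,0,0,0,0],[0,0,0.4,0,0,0,0],[0,0,0.4,0,0,0,0],[0,0,0.4,0,0,0,0],[0,0,0.4,0,0,0,0]],
  ],
)

```text
t: 13.15
tool_pos: [0.5252, -0.2126, 0.3438]
orientation: [3.124, 0.332, -0.0]
contact_force: [-0.5, 0.0, -7.1]
grip_width: 0.0127
gripper_force: 58.5
```

Emit:
drive_tool(
  motion=[
    [[0,0,0.35,0,0,0,0],[0,0,0.25,0,0,0,0],[0,0,0.15,0,0,0,0],[0,0,0.1,0,0,0,0],[0,0,0,0,0,0,0]],
  ],
)

```text
t: 13.65
tool_pos: [0.5253, -0.2126, 0.3644]
orientation: [3.124, 0.332, 0.0]
contact_force: [-0.1, -0.5, -6.4]
grip_width: 0.0131
gripper_force: 58.5
```

Emit:
drive_tool(
  motion=[
    [[0,0,0,0,0,0,0],[0,0,0,0,0,0,0],[0,0,0,0,0,0,0],[0,0,0,0,0,0,0],[0,0,0,0,0,0,0]],
  ],
)

```text
t: 14.15
tool_pos: [0.5253, -0.2126, 0.3641]
orientation: [-3.124, -0.332, 0.0]
contact_force: [-0.1, -0.9, -6.0]
grip_width: 0.0127
gripper_force: 58.5
```

```bash
python3 look.py w6|head -4; python3 - <<'E'
from h import *
p,_=viewer.camera('scene');a=cv2.resize(p[130:270,110:310],(560,392))[:,:,::-1]
w=np.load('w6.npz')['p'];q,_=viewer.camera('top');
b=np.vstack([cv2.resize(w,(240,196)),cv2.resize(q,(240,196))])[:,:,::-1]
cv2.imwrite('pics/fin.png',np.hstack([a,b]))
E
```

```text
14.15 [ 0.5253 -0.2126  0.3641] heading y -77.87471108892163 z [-0.0002  0.     -1.    ] 0.012739795342031216 [-0.0526 -0.9427 -6.0311]
red 2241 [336.8 224.2] [ 0.4867 -0.3254  0.012 ] rect [ 0.4718 -0.3309] [np.float64(0.1342), np.float64(0.0367)] ang 12.0
green 2401 [164.7 217.6] [ 0.4532 -0.1206  0.016 ] rect [ 0.4354 -0.1223] [np.float64(0.0363), np.float64(0.1432)] ang -168.1
green 271 [ 79.6 200.2] [ 0.4531 -0.0169  0.016 ] rect [ 0.4508 -0.0158] [np.float64(0.0606), np.float64(0.01)] ang -20.7
```

View pics/fin.png

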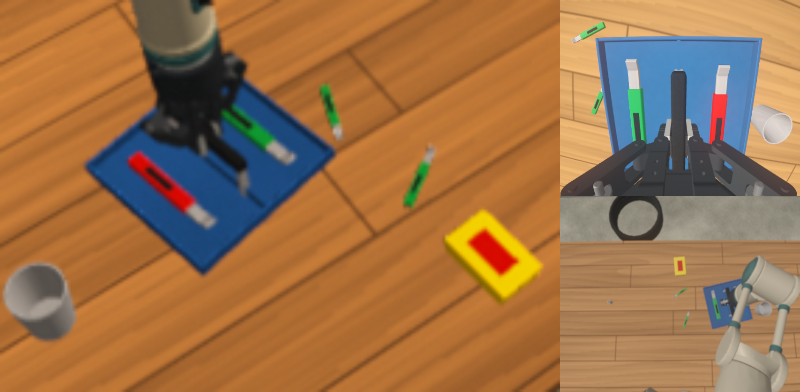

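The final views show both levers in the raised tray, tips the same way. The wrist view has the tray edges symmetric about the handle, and the tin, cup and adaptor are where they were. I check level by a depth plane fit and hand in if it passes.

```bash
python3 - <<'E'
from h import *
from cell import ticket
f=np.load('w6.npz');c={k:f[k] for k in('fx','fy','cx','cy','k1','position','attitude')};d=f['d']
m=cv2.erode((masks(f['p'])['blue']).astype(np.uint8),np.ones((9,9)))>0; m&=d>0
ys,xs=np.nonzero(m);o,r=ray(c,np.c_[xs,ys])
P=o+r*d[ys,xs][:,None]
k=np.abs(P[:,2]-np.median(P[:,2]))<.012;P=P[k]
a=np.linalg.lstsq(np.c_[P[:,:2]-P[:,:2].mean(0),np.ones(len(P))],P[:,2],rcond=None)[0]
print(len(P),'tilt deg',np.degrees(np.arctan(a[:2])),'floor z',a[2])
if np.degrees(np.hypot(*a[:2]))<3: print(ticket.hand_in())
E
```

```text
36140 tilt deg [-0.10548136 -0.53685523] floor z 0.1528926620729996
the job is handed in; nothing more can be done
None
```

The job is handed in: the red lever lies in the empty half parallel to the green one, tips the same way, and the tray is held by its handle about 15 cm up, tilted about 0.5°, with the tin and cup looking undisturbed in the last pictures and the adaptor never approached.

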